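Post a used glass jar through the locked sprung flap

TASK

Of the three spice jars standing to the right of the grey glass-recycling box, the one with the yellow cap is used up: put it into the box. Unlock the flap (swing the red catch fully aside, then draw the black bolt fully back), push the jar upright down through the sprung flap, holding the flap open with it, and let go so that it drops in and the flap springs shut. Then slide the bolt fully home to lock the flap again; leave the two black-capped jars standing where they are.

Things in the scene. Friction and masses are not known exactly. Their poses are not given: they have to be found in the camera images.
- box: Grey fixed recycling box with a green bottle sign, 170 deep (x) x 260 wide (y) x 190 high, may stand turned. Origin: centre of underside; x points to its back (away from the robot), y left, z up. Lid top z = 190; hollow, floor z = 9. Mouth with steel flap on the right of the lid; on the left (+y) a deck with black bolt (thumb piece, when home, at x -15, y 48) and red catch (pivot at x -15, y 108).
- mouth (a point): Centre of the mouth in the lid, at lid-top level; box coordinates x -9, y -41. The mouth is 98 mm along the box's x and 142 mm along its y, closed by the steel flap just below lid-top level. The flap's hinge lies along the mouth's back edge, 47 mm behind this point; its free edge, 95 mm from the hinge, is at the front.
- flap (a joint): Steel flap: 0 = shut (level), grows as it is pressed down into the box, at most 1.4 rad. A spring shuts it; a jar's weight set on its middle does not open it, a push of about 3 N does. Bolt home: it gives only 2 mm. It is slippery: a jar held upright and pushed in until its foot is 95 mm below the lid slides on down when let go, and the flap shuts above it.
- bolt_thumb (a point): Centre of the bolt's upright black thumb piece, on the deck left of the flap: 13 mm along the box's x, 18 along its y, 24 high; this point is 23 mm above the lid top, the piece's top 35 mm above it. It stands on a foot 22 x 20 mm whose top is 12 mm above the lid. It slides along the box's y.
- bolt (a joint): Bolt: 0 = home (tongue under the flap's left edge, flap locked); grows to 0.032 m = fully drawn, away from the flap (to the box's +y). Slides with about 1.5 N and stays where it is left. The red catch blocks it until swung aside.
- catch_fin (a point): Centre of the red catch's upright fin: 8 mm thick, 26 long along the arm, 22 high; this point is 19 mm above the lid top, the fin's top 30 mm above it. It stands 30 mm from the pivot (steel boss 20 mm across, 14 high) on an arm 48 mm long whose top is 9 mm above the lid.
- catch (a joint): Red catch about its upright pivot: 0 = arm points to the box's -y, its end close behind the thumb piece, blocking the bolt; grows as the fin is swung to the front of the box, towards the robot (clockwise from above), to 1.57 rad, arm pointing to the front (-x), bolt free. About 1 N at the fin moves it; it stays where it is left.
- jar_yellow_center (a point): Centre, half-way up, of the glass spice jar with the mustard-yellow cap and a dark blue label: round, 42 mm across, 96 mm high, about 160 g, standing upright on the worktop at the start. This is the used-up jar.
- jar_dark_a_center (a point): Centre, half-way up, of one glass spice jar with a black cap (41 mm across, 105 mm high), standing upright; to be left alone.
- jar_dark_b_center (a point): Centre, half-way up, of the other glass spice jar with a black cap (41 mm across, 105 mm high), standing upright; to be left alone.
There are look-alikes about, which are no part of the job. What is shaped like the part that bears jar_yellow_center but pink or turquoise is not meant.

How it is judged:
On the way, in this order (a step that is already met when the one before it is completed fails the run):
1. the red catch is swung aside while the bolt is still home (value of joint catch above 1.2 rad and value of joint bolt below 0.006 m), for 0.1 s.
2. the bolt is drawn back, the flap still shut (value of joint bolt above 0.027 m and value of joint flap below 0.15 rad), for 0.1 s.
3. the gripper pushes the jar into the mouth and holds the flap open with it (value of joint flap above 0.7 rad and contact force between jar_yellow and the fingers above 0.3 N and horizontal distance between jar_yellow_center and mouth below 0.075 m), for 0.1 s.
4. the jar is let go inside the box and the flap is shut above it (value of joint flap below 0.08 rad and height (world z) of jar_yellow_center below 0.15 m and x of jar_yellow_center in the frame of box between -0.08 and 0.08 m and y of jar_yellow_center in the frame of box between -0.125 and 0.125 m), for 0.1 s.
At the end, for the whole second after the job is handed in: The yellow-capped jar lies at rest inside the box (centre within its walls and below 150 mm), the flap is shut (under 0.08 rad) and the bolt is home again (within 6 mm). The red catch may stay aside or be swung back (all of step 4 and value of joint bolt below 0.006 m and linear speed of jar_yellow below 0.05 m/s); the robot touches nothing.
It fails at once if a black-capped jar is moved by more than 30 mm or tipped over (distance of any of jar_dark_a_center, jar_dark_b_center from where it was at the start of the episode above 0.03 m or angle between any of jar_dark_a_center, jar_dark_b_center's own z axis and vertical above 0.6 rad).
It also fails if it takes over 61 s, if anything falls off the work surface, if the arm or the gripper's body presses on something with over 40 N, if the wrist force passes 120 N, or if a joint passes its speed limit or range.

ROBOT

A 6-joint arm with a two-finger parallel gripper is mounted at the origin on a cart in front of the work surface, level with it; the furniture and walls round the work are solid. World frame = base frame: x ahead of the robot, y to its left, z up, the work surface at z = 0. Lengths are in m, angles in rad, forces in N, time in s.
With the tool pointing down it reaches from about 0.35 to 0.775 m from the base axis. Payload 7.3 kg.
Tool frame: the origin (TCP) lies on the centre line of the jaws, within the pads' length; the fingertips stand 22 mm ahead of it and the grasp point (between the pads) lies 3 mm ahead of it; z points along the fingers, y is the line along which they close (so a half turn about z gives the same grasp; the last joint's range is limited). The gripper opens to 92 mm and grips with 3 to 60 N. Pads are 19 mm wide; open, the fingers measure 130 mm over their backs; the gripper's body (75 mm by 190 mm) begins 47 mm behind the grasp point.
Start: joints at [1.116, 0.342, 1.524, -0, 1.275, -0.146], TCP at [0.16, 0.5, 0.249] pointing down, gripper open.
Joint ranges: [-2.53, 2.53], [-0.77, 2.02], [0.04, 2.7], [-1, 4.14], [0.28, 2.66], [-3.11, 3.11]. Speed limits (rad/s): [2.57, 2.57, 3.14, 3.14, 3.14, 3.14].

INTERFACE

Orientations are given as [roll, pitch, yaw] about the fixed x, y, z axes, in that order (R = Rz(yaw) Ry(pitch) Rx(roll)).
In Python, from plant import status, viewer, robot gives the robot as it stands.
- The arm moves only by the tool move_arm, never from a script. Its argument "commands" is one flat list of numbers, 6 for each row, row after row: the shift along the tool's x, y, z each as a share of 600 mm, from -1 to 1, then the turn, a rotation vector about the tool's x, y, z each as a share of 90 degrees, from -1 to 1. A call has 1 to 20 rows; each row shifts and turns the commanded pose from where the row before left it, along the tool's axes as they then stand; what a row does not reach is not made up. A row lasts 1/10 s, in which the tool goes at most 50 mm and 8.59 degrees, less where a joint would pass 70% of its speed; a pose out of reach is approached as far as the arm can. A call with a number of a shift or a turn outside -1 to 1 is refused whole. A call with a gripper value outside its range is refused whole. "jaw" is the finger opening in mm, from 0 to 91.8, set as the call begins (left out, the last holds). The fingers move at their own pace and stop on an object; "squeeze" is the grip in N (left out, the last holds). Time passes only in rows, so rows that do not move let the fingers close. It gives the time, the measured TCP pose, the force, the opening and the grip force at its end, in the units of the state.
- status.get_state(): the state, without advancing time (a new reading comes with each control period).
- viewer.read_camera(name): name is "side" or "top"; returns (picture, depth): 480x640x3 uint8, red, green, blue; 480x640 float32, m along the optical axis (not along the pixel's ray), 0 where there is no reading.
- viewer.get_calibration(name): a dict with "fx", "fy", "cx", "cy" (pixels), "distortion" ([k1, k2, p1, p2, k3] as OpenCV has them; the pictures are not rectified), "xyz" and "rotation" of the camera in the world. Camera axes: x right, y down, z forward; pixel columns grow to the right and rows downward; lengths in m; the calibration is good to about 2 mm. A picture is of the moment at which its call begins. get_calibration takes no time and is no camera call.
- robot.hand_in(): hands the job in; it is judged then, once.
The state is a dict: "time_s": time; "joints": joint angles; "joint_velocities": joint speeds; "joint_torque": joint torques, N m; "tcp_pos": TCP position; "tcp_rot": TCP orientation; "wrist_force": force on the tool from outside, world axes, zero at the start; "torque": the same for the moment, N m; "finger_gap": finger opening in m; "grasp_force": force on a finger pad.
Only numpy, scipy, OpenCV 4.12 (cv2) and the standard library are available. Lean on these libraries where they do the work, as an engineer would, in place of code of your own. Each camera call takes 0.05 s, during which the arm holds its last target. There are 200 camera calls.

## Working session

There is one attempt and no reset: what is moved stays moved. The work goes in short steps, Python scripts to look and compute and a tool call to move; the robot and the scene stay as the last step left them, time stands still between calls to the robot, and variables do not carry over. Pictures are saved under pics/ and viewed, at most 10 in all, crops included, and the job is handed in when it is done.

Besides the shell and the picture viewer there is one more tool, called after ">>>" as name(argument=value, ...) on one line, values as JSON. move_arm: Moves the arm, as the interface text tells. Its arguments: {"type":"object","properties":{"commands":{"type":"array","items":{"type":"number"}},"jaw":{"type":"number"},"squeeze":{"type":"number"}},"required":["commands"]}

```bash
mkdir -p pics; ls; python3 - <<'E'
from plant import status, viewer, robot
import cv2,numpy as np
for n in("side","top"):
    p,d=viewer.read_camera(n); np.savez(f"pics/{n}0.npz",p=p,d=d); cv2.imwrite(f"pics/{n}0.png",p[...,::-1]); print(n,viewer.get_calibration(n))
print(status.get_state())
E
```

```text
pics
side {'fx': 494.1959541397151, 'fy': 494.1959541397151, 'cx': 313.48588262121785, 'cy': 224.75166348923392, 'distortion': array([0.02250027, 0.        , 0.        , 0.        , 0.        ]), 'xyz': array([ 0.29600633, -0.93617009,  0.78935096]), 'rotation': array([-2.18011903, -0.02391582, -0.12121998])}
top {'fx': 514.8129592267691, 'fy': 514.8129592267691, 'cx': 327.545433366723, 'cy': 244.6742250644752, 'distortion': array([-0.11484568,  0.        ,  0.        ,  0.        ,  0.        ]), 'xyz': array([ 0.32985375, -0.01288297,  1.34454365]), 'rotation': array([-3.04024881e+00, -1.95363010e-03, -1.56453616e+00])}
{'time_s': 0.1, 'joints': array([ 1.11598258e+00,  3.42600332e-01,  1.52490129e+00,  5.51037483e-06,
        1.27538746e+00, -1.45993269e-01]), 'joint_velocities': array([ 0.00194361, -0.00371495, -0.00345623,  0.00040481, -0.00031394,
        0.00039701]), 'joint_torque': array([ 2.46225805e-03, -4.32001090e+01, -2.44696087e+01,  7.21752131e-02,
        5.24722086e-02, -1.43629663e-06]), 'tcp_pos': array([0.15939699, 0.49987984, 0.24814885]), 'tcp_rot': array([-3.14031078e+00, -1.93812643e-04,  2.83277044e+00]), 'wrist_force': array([ 0.70914019, -0.28408409, -0.66356342]), 'torque': array([0.00207984, 0.00434306, 0.0130747 ]), 'grasp_force': 0.0, 'finger_gap': 0.09210799177823722}
```

View pics/top0.png

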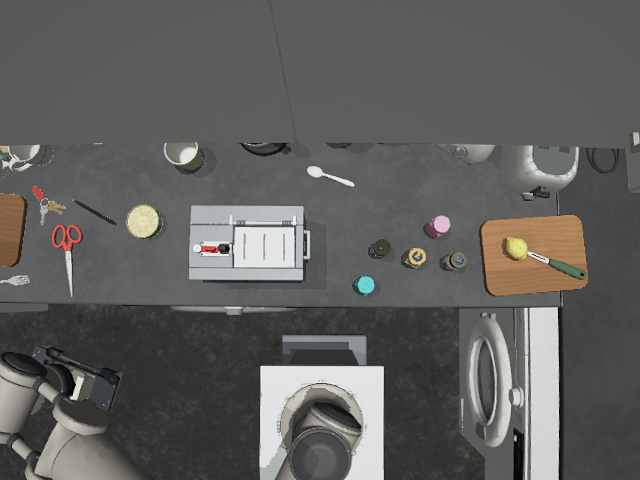

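View pics/side0.png

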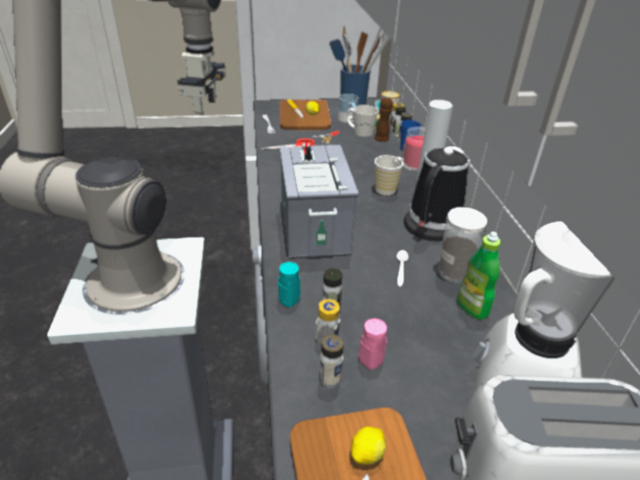

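The top view shows the box lid at about (190–304, 206–280), the catch (red) and bolt thumb (black) near (208–225, 248), the yellow jar at (415,257) between the dark ones at (380,248) and (455,261). The side view shows the same jars, with yellow at (328,310).

```bash
cat > h.py <<'E'
import cv2,numpy as np
from scipy.spatial.transform import Rotation as R
from plant import status, viewer
def ray(n,uv):
    c=viewer.get_calibration(n);K=np.array([[c['fx'],0,c['cx']],[0,c['fy'],c['cy']],[0,0,1]])
    u=cv2.undistortPoints(np.array(uv,float).reshape(-1,1,2),K,c['distortion']).reshape(-1,2)
    return c['xyz'],np.c_[u,np.ones(len(u))]@R.from_euler('xyz',c['rotation']).as_matrix().T
def plane(n,uv,z):
    o,d=ray(n,uv); return o+d*((z-o[2])/d[:,2])[:,None]
def depthpts(n,uv,d):
    o,r=ray(n,uv); return o+r*np.array([d[int(v),int(u)] for u,v in uv])[:,None]
def tri(ua,ub):
    (o1,d1),(o2,d2)=ray("top",[ua]),ray("side",[ub]); d1,d2=d1[0],d2[0]
    s=np.linalg.lstsq(np.c_[d1,-d2],o2-o1,rcond=None)[0]; a,b=o1+s[0]*d1,o2+s[1]*d2
    return (a+b)/2,np.linalg.norm(a-b)
def blobs(p,lo,hi,roi,amin=8):
    h=cv2.cvtColor(p,cv2.COLOR_RGB2HSV); m=cv2.inRange(h,lo,hi); k=np.zeros_like(m); x0,y0,x1,y1=roi; k[y0:y1,x0:x1]=m[y0:y1,x0:x1]
    n,l,s,c=cv2.connectedComponentsWithStats(k)
    return [(c[i].round(1),s[i]) for i in range(1,n) if s[i][4]>=amin],k
E
python3 - <<'E'
from h import *
for n,rj,rl in(("top",(395,240,440,275),(185,200,310,285)),("side",(310,295,345,345),(275,130,360,200))):
    z=np.load(f"pics/{n}0.npz");p,d=z['p'],z['d']
    for nm,lo,hi,r in(("yel",(18,110,90),(32,255,255),rj),("red",(0,140,80),(8,255,255),rl),("black",(0,0,0),(180,255,45),rl)):
        b,k=blobs(p,lo,hi,r); print(n,nm,b)
        for c,s in b: print("   depth pt",depthpts(n,[c],d).round(4), "median z of blob")
        if nm=="yel":
            v,u=np.nonzero(k); P=depthpts(n,list(zip(u,v)),d); print("cap",np.median(P,0),P.min(0),P.max(0))
z=np.load("pics/top0.npz");p,d=z['p'],z['d']
# lid: points with depth height 0.18..0.2
uv=[(u,v) for v in range(190,300) for u in range(170,330)]
P=depthpts("top",uv,d); s=(abs(P[:,2]-0.19)<.008); Q=P[s]
print("lid z",np.median(Q[:,2]),cv2.minAreaRect(Q[:,:2].astype(np.float32)*1000))
m=np.zeros((480,640),np.uint8)
for (u,v),t in zip(uv,s): m[v,u]=255*t
m=cv2.morphologyEx(m,cv2.MORPH_OPEN,np.ones((9,9)))
c=max(cv2.findContours(m,0,2)[0],key=cv2.contourArea); 
L=plane("top",c.reshape(-1,2),.19)
r=cv2.minAreaRect((L[:,:2]*1000).astype(np.float32)); print("lid opened",r,cv2.boxPoints(r))
# jars by height
uv=[(u,v) for v in range(210,300) for u in range(340,480)]
P=depthpts("top",uv,d)
m=np.zeros((480,640),np.uint8)
for (u,v),q in zip(uv,P): m[v,u]=255*(q[2]>.06)
n_,l,st,_=cv2.connectedComponentsWithStats(m)
for i in range(1,n_):
    if st[i][4]>30:
        q=np.array([depthpts("top",[(u,v)],d)[0] for v,u in zip(*np.nonzero(l==i))]); t=np.percentile(q[:,2],95); e=q[q[:,2]>t-.008]
        print("jar",st[i],"top z",t,"xy",(e.min(0)+e.max(0))[:2]/2)
big=cv2.resize(p[195:295,180:330],None,fx=5,fy=5,interpolation=2); cv2.imwrite("pics/lid.png",big[...,::-1])
E
```

```text
top yel [(array([416.1, 256.7]), array([408, 249,  18,  16, 123], dtype=int32))]
   depth pt [[ 0.4288 -0.231   0.0955]] median z of blob
cap [ 0.42840327 -0.22884397  0.09655311] [ 0.32985375 -0.25331042  0.08178111] [ 0.44783575 -0.01288297  1.34454365]
top red [(array([209.3, 249.2]), array([201, 246,  18,   7,  84], dtype=int32))]
   depth pt [[0.4325 0.2466 0.2195]] median z of blob
top black [(array([225.4, 248.6]), array([220, 245,   9,   7,  31], dtype=int32)), (array([306. , 260.8]), array([304, 260,   4,   3,   8], dtype=int32)), (array([254.4, 281.3]), array([209, 280,  93,   3, 191], dtype=int32))]
   depth pt [[0.4335 0.2094 0.2263]] median z of blob
   depth pt [[ 0.4239  0.0415 -0.001 ]] median z of blob
   depth pt [[ 0.3692  0.1761 -0.0017]] median z of blob
side yel [(array([328.8, 310.1]), array([319, 299,  21,  22, 329], dtype=int32))]
   depth pt [[ 0.427  -0.2465  0.0971]] median z of blob
cap [ 0.42837901 -0.24410521  0.09422362] [ 0.29600633 -0.93617009  0.01454765] [ 0.46639898 -0.14802558  0.78935096]
side red [(array([334.4, 132.8]), array([331, 131,   8,  
[... 393 characters left out ...]
71.34815979003906), (170.26942443847656, 260.89068603515625), 0.3244673013687134)
lid opened ((427.4698181152344, 171.3105926513672), (117.93699645996094, 256.9280700683594), 0.48871946334838867) [[367.4077   299.26697 ]
 [369.59924   42.348244]
 [487.53192   43.354218]
 [485.3404   300.27295 ]]
jar [429 215  21  20 286] top z 0.10116588138481497 xy [ 0.43107788 -0.1633375 ]
jar [372 239  19  18 257] top z 0.10937920034072861 xy [ 0.40044035 -0.08947773]
jar [406 248  20  19 291] top z 0.1010805788124709 xy [ 0.38995064 -0.13312677]
jar [446 252  21  18 287] top z 0.10977289301307132 xy [ 0.38505223 -0.18287795]
jar [355 275  20  21 269] top z 0.10050561851529141 xy [ 0.35549915 -0.07026693]
```

View pics/lid.png

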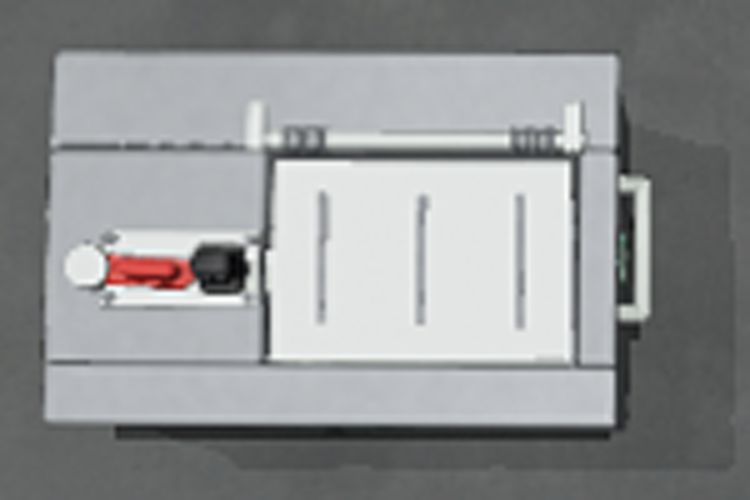

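```bash
python3 - <<'E'
from h import *
np.set_printoptions(precision=4,suppress=True)
o=np.array([180,195]);cr=lambda *a:[np.array(q)/5+o-.4 for q in a]
c=plane("top",cr((57,52),(617,55),(45,422),(615,425)),.19);print("lid",c,c.mean(0))
print("mouth",plane("top",cr((273,157),(573,157),(267,360),(573,360)),.19))
print("boss",plane("top",cr((87,267)),.204),"thumb",plane("top",cr((222,268)),.222),"fin",plane("top",cr((160,270)),.215))
print(tri([224,248.5],[307.9,154.6]))
z=np.load("pics/top0.npz");p,d=z['p'],z['d']
# hinge bar / raised heights
for q in [(255,120),(430,140),(573,120),(430,100),(430,90),(150,300),(300,400),(87,267),(130,270)]:
    print(q,depthpts("top",cr(q),d)[0])
uv=[(u,v) for v in range(210,300) for u in range(340,480)]
P=depthpts("top",uv,d)
m=np.zeros((480,640),np.uint8)
for (u,v),q in zip(uv,P): m[v,u]=255*(.07<q[2]<.3)
n_,l,st,_=cv2.connectedComponentsWithStats(m)
for i in range(1,n_):
    if st[i][4]>30:
        uvs=[(u,v) for v,u in zip(*np.nonzero(l==i))];q=depthpts("top",uvs,d);t=np.percentile(q[:,2],90)
        e=[a for a,b in zip(uvs,q) if b[2]>t-.006]
        (cx,cy),r=cv2.minEnclosingCircle(np.array(e,np.float32)); print("jar",st[i],"top z",t,plane("top",[(cx,cy)],t)[0],"diam",2*r*(1.34-t)/514)
s=np.load("pics/side0.npz");P=s['p'];b,k=blobs(P,(18,110,90),(32,255,255),(310,295,345,345))
print(tri([416.1,256.7],[328.8,310.1]),"yellow cap tri")
E
```

```text
lid [[0.5366 0.299  0.19  ]
 [0.5362 0.042  0.19  ]
 [0.3673 0.2989 0.19  ]
 [0.3683 0.041  0.19  ]] [0.4521 0.1702 0.19  ]
mouth [[0.4885 0.1978 0.19  ]
 [0.4893 0.0613 0.19  ]
 [0.3962 0.1983 0.19  ]
 [0.3973 0.0602 0.19  ]]
boss [[0.4365 0.2781 0.204 ]] thumb [[0.4348 0.2134 0.222 ]] fin [[0.4343 0.2425 0.215 ]]
(array([0.436 , 0.2175, 0.2012]), np.float64(1.681745858751611e-05))
(255, 120) [0.5044 0.2052 0.1969]
(430, 140) [0.4962 0.126  0.1932]
(573, 120) [0.5054 0.0612 0.1952]
(430, 100) [0.5152 0.1269 0.1889]
(430, 90) [0.52   0.1271 0.1878]
(150, 300) [0.4229 0.2521 0.1911]
(300, 400) [0.3784 0.1831 0.1893]
(87, 267) [0.4363 0.2776 0.2061]
(130, 270) [0.4338 0.2548 0.2197]
jar [431 215  19  20 258] top z 0.10019445630850506 [ 0.5103 -0.2921  0.1002] diam 0.04151413498871094
jar [373 239  18  18 243] top z 0.10844825489978235 [ 0.4516 -0.1458  0.1084] diam 0.03976886056821136
jar [407 248  19  19 262] top z 0.09985785405970386 [ 0.43   -0.2323  0.0999] diam 0.041433266402684514
jar [447 252  20  17 267] top z 0.10855638943284016 [ 0.4211 -0.3311  0.1086] diam 0.04013379552944623
jar [355 275  20  19 246] top z 0.09970897624907105 [ 0.3607 -0.1066  0.0997] diam 0.041444472163027234
(array([ 0.4296, -0.2331,  0.0835]), np.float64(0.00014758502606996118)) yellow cap tri
```

>>> move_arm(commands=[0,0,-0.0222,0,0,-0.0655,0,0,-0.0222,0,0,-0.0655,0,0,-0.0222,0,0,-0.0655,-0.0556,-0.046,0,0,0,0,-0.0556,-0.046,0,0,0,0,-0.0556,-0.046,0,0,0,0,-0.0556,-0.046,0,0,0,0,-0.0556,-0.046,0,0,0,0,-0.0556,-0.046,0,0,0,0,-0.0556,-0.046,0,0,0,0,-0.0556,-0.046,0,0,0,0,-0.0556,-0.046,0,0,0,0,0,0,0,0,0,0,0,0,0,0,0,0], jaw=0, squeeze=20)

```text
time_s: 1.5
tcp_pos: [0.4599, 0.2511, 0.288]
tcp_rot: [-3.142, -0.002, 3.139]
wrist_force: [-0.2, -0.4, -0.3]
finger_gap: 0.0003
grasp_force: 0.0
```

>>> move_arm(commands=[0,0,0.032,0,0,0,0,0,0.032,0,0,0,0,0,0.032,0,0,0,0,0,0,0,0,0])

```text
time_s: 1.9
tcp_pos: [0.4573, 0.2524, 0.2288]
tcp_rot: [-3.14, -0.005, -3.14]
wrist_force: [-0.3, -0.7, 0.3]
finger_gap: 0.0001
grasp_force: 0.0
```

```bash
python3 - <<'E'
from h import *
p,d=viewer.read_camera("side"); np.savez("pics/side1.npz",p=p,d=d)
q,d=viewer.read_camera("top")
a=cv2.resize(p[90:210,250:380],None,fx=4,fy=4,interpolation=2);b=cv2.resize(q[195:295,180:280],None,fx=2.7,fy=4.8,interpolation=2)
cv2.imwrite("pics/c1.png",np.hstack([a,b])[...,::-1]); print(status.get_state()['tcp_pos'],status.get_state()['wrist_force'])
E
```

```text
[0.45902841 0.25260865 0.23152011] [-0.28477931  0.39708768 -0.22924507]
```

View pics/c1.png

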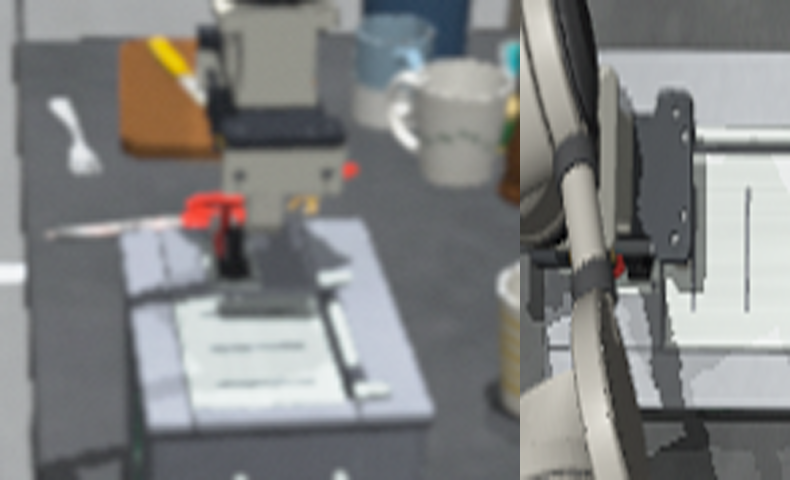

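The finger sits just behind (to the back of) the red fin and black thumb, at crop (270,215), with nothing touched. Pushing the fin forward now.

>>> move_arm(commands=[0.0124,0,0,0,0,0,0.0124,0,0,0,0,0,0.0124,0,0,0,0,0,0.0124,0,0,0,0,0,0.0124,0,0,0,0,0,0.0124,0,0,0,0,0,0.01,0,0,0,0,0,0,0.005,0,0,0,0,0,0.004,0,0,0,0,0,0,0,0,0,0])

```text
time_s: 3.0
tcp_pos: [0.409, 0.2574, 0.2309]
tcp_rot: [-3.142, -0.001, -3.141]
wrist_force: [-0.6, -0.6, 0.8]
finger_gap: 0.0003
grasp_force: 0.4
```

>>> move_arm(commands=[0,0.003,0,0,0,0,0,0.002,0,0,0,0,0,0,0,0,0,0])

```text
time_s: 3.3
tcp_pos: [0.4092, 0.2603, 0.2309]
tcp_rot: [3.142, -0.0, 3.142]
wrist_force: [-0.2, 0.5, 1.0]
finger_gap: 0.0003
grasp_force: 0.3
```

>>> move_arm(commands=[0,-0.005,0,0,0,0,0,0,-0.04,0,0,0,0,0,-0.04,0,0,0,-0.016,-0.0395,0,0,0,0,-0.016,-0.0395,0,0,0,0,-0.016,-0.0395,0,0,0,0,0,0,0,0,0,0])

```text
time_s: 4.0
tcp_pos: [0.4389, 0.1839, 0.2791]
tcp_rot: [-3.141, 0.001, 3.138]
wrist_force: [0.1, 0.5, -0.2]
finger_gap: 0.0002
grasp_force: 0.0
```

```bash
python3 - <<'E'
from h import *
p,d=viewer.read_camera("side"); np.savez("pics/side2.npz",p=p,d=d)
q,d=viewer.read_camera("top")
a=cv2.resize(p[90:210,250:380],None,fx=4,fy=4,interpolation=2);b=cv2.resize(q[195:295,180:280],None,fx=2.7,fy=4.8,interpolation=2)
cv2.imwrite("pics/c2.png",np.hstack([a,b])[...,::-1]); print(status.get_state()['tcp_pos'],status.get_state()['wrist_force'])
E
```

```text
[0.43801135 0.1858135  0.2790467 ] [-0.95899638  0.24589813 -0.18072959]
```

View pics/c2.png

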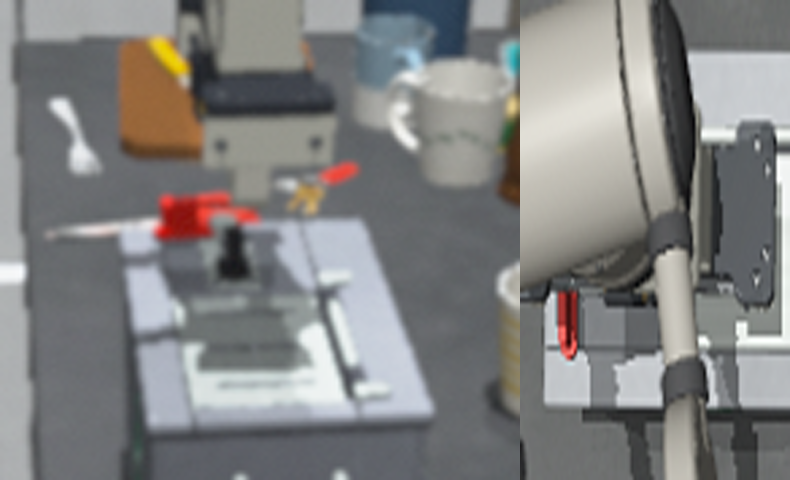

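The catch now points straight to the front (red at top-view crop (568,325)). The thumb is still home. Next I draw the bolt.

>>> move_arm(commands=[0,0,0.04,0,0,0,0,0,0.04,0,0,0,0,0,0,0,0,0,0,0.0105,0,0,0,0,0,0.0105,0,0,0,0,0,0.0105,0,0,0,0,0,0.0105,0,0,0,0,0,0.0105,0,0,0,0,0,0.0105,0,0,0,0,0,0,0,0,0,0])

```text
time_s: 5.1
tcp_pos: [0.438, 0.2248, 0.2312]
tcp_rot: [3.141, 0.0, -3.141]
wrist_force: [0.1, 0.1, 0.1]
finger_gap: 0.0004
grasp_force: 0.0
```

>>> move_arm(commands=[0,0.005,0,0,0,0,0,0.005,0,0,0,0,0,0,0,0,0,0])

```text
time_s: 5.4
tcp_pos: [0.4379, 0.2269, 0.2311]
tcp_rot: [-3.135, -0.001, 3.142]
wrist_force: [-0.4, -15.5, 4.4]
finger_gap: 0.0004
grasp_force: 7.7
```

```bash
python3 - <<'E'
from h import *
p,d=viewer.read_camera("side")
a=cv2.resize(p[90:210,250:380],None,fx=4,fy=4,interpolation=2)
cv2.imwrite("pics/c3.png",a[...,::-1]); s=status.get_state();print(s['tcp_pos'],s['wrist_force'])
b,k=blobs(p,(0,0,0),(180,255,45),(290,130,340,190)); print(b)
E
```

```text
[0.43786216 0.2269154  0.23110829] [ -0.56219104 -14.11492148   4.39050811]
[]
```

View pics/c3.png

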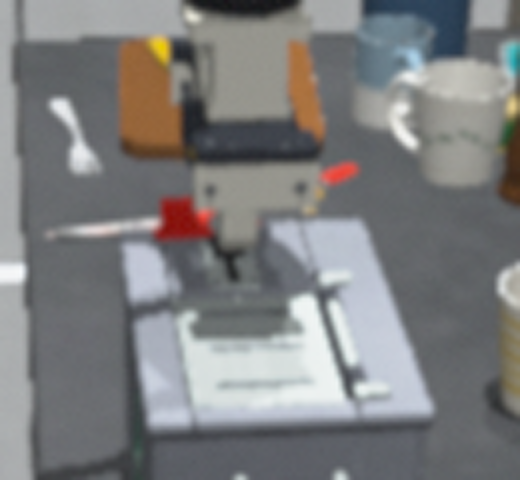

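Bolt at its stop (15 N at y≈0.227), so it is fully drawn. Now to the jar.

>>> move_arm(commands=[0,-0.0167,0,0,0,0,0,0,-0.05,0,0,0,0,0,-0.05,0,0,0,0.0013,-0.0752,0,0,0,0,0.0013,-0.0752,0,0,0,0,0.0013,-0.0752,0,0,0,0,0.0013,-0.0752,0,0,0,0,0.0013,-0.0752,0,0,0,0,0.0013,-0.0752,0,0,0,0,0.0013,-0.0752,0,0,0,0,0.0013,-0.0752,0,0,0,0,0.0013,-0.0752,0,0,0,0,0.0013,-0.0752,0,0,0,0,0,0,0,0,0,0,0,0,0,0,0,0], jaw=64, squeeze=25)

```text
time_s: 6.95
tcp_pos: [0.4297, -0.2319, 0.2905]
tcp_rot: [3.14, -0.0, 3.139]
wrist_force: [-0.1, 0.5, 0.0]
finger_gap: 0.0641
grasp_force: 0.0
```

```bash
python3 - <<'E'
from h import *
s=[status.get_state()]
p,d=viewer.read_camera("side"); s+=[status.get_state()]
q,d=viewer.read_camera("top"); s+=[status.get_state()]
for t in s: print(t['tcp_pos'],t['tcp_rot'],t['finger_gap'])
a=cv2.resize(p[130:380,240:400],None,fx=2,fy=2,interpolation=2);b=cv2.resize(q[195:295,180:480],None,fx=1.6,fy=5,interpolation=2)
cv2.imwrite("pics/c4.png",np.hstack([a,b])[...,::-1])
E
```

```text
[ 0.4297192  -0.23186069  0.29051924] [ 3.14008687e+00 -3.65627105e-04  3.13897825e+00] 0.06410589210307219
[ 0.42985504 -0.23091002  0.29072289] [ 3.14020393e+00 -2.35004673e-04  3.14063824e+00] 0.06421562563808803
[ 0.42998298 -0.23037703  0.29089619] [ 3.14052137e+00 -1.31103993e-04 -3.14127950e+00] 0.06399513532032797
```

View pics/c4.png

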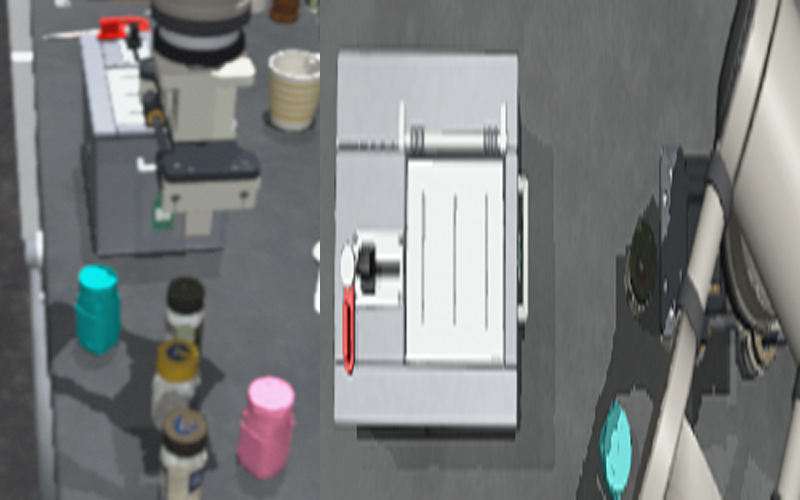

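>>> move_arm(commands=[0,0,0.06,0,0,0,0,0,0.06,0,0,0,0,0,0.06,0,0,0,0,0,0.04,0,0,0,0,0,0.03,0,0,0,0,0,0.03,0,0,0,0,0,0.03,0,0,0,0,0,0.036,0,0,0,0,0,0,0,0,0])

```text
time_s: 7.95
tcp_pos: [0.4291, -0.2289, 0.0817]
tcp_rot: [3.138, -0.004, -3.14]
wrist_force: [-0.5, 0.3, 0.7]
finger_gap: 0.0637
grasp_force: 0.0
```

>>> move_arm(commands=[0,0,0,0,0,0,0,0,0,0,0,0,0,0,0,0,0,0,0,0,0,0,0,0,0,0,0,0,0,0], jaw=30)

```text
time_s: 8.45
tcp_pos: [0.4307, -0.2315, 0.0846]
tcp_rot: [-3.141, 0.002, 3.141]
wrist_force: [0.8, 1.8, 6.3]
finger_gap: 0.0447
grasp_force: 24.9
```

>>> move_arm(commands=[0,0,-0.03,0,0,0,0,0,-0.05,0,0,0,0,0,-0.07,0,0,0,0,0,-0.08,0,0,0,0,0,0,0,0,0])

```text
time_s: 8.95
tcp_pos: [0.4324, -0.2332, 0.2277]
tcp_rot: [-3.134, 0.01, 3.142]
wrist_force: [-0.4, -0.9, -0.4]
finger_gap: 0.0451
grasp_force: 24.9
```

```bash
python3 - <<'E'
from h import *
p,d=viewer.read_camera("side"); s=status.get_state(); print(s['tcp_pos'],s['wrist_force'],s['finger_gap'],s['grasp_force'])
np.savez("pics/side5.npz",p=p,d=d)
a=cv2.resize(p[170:350,250:400],None,fx=4,fy=3.3,interpolation=2)
cv2.imwrite("pics/c5.png",a[...,::-1])
E
```

```text
[ 0.43120422 -0.23232083  0.22446304] [-0.72944101  0.61037938 -1.42917541] 0.0450575505002277 24.86038070783252
```

View pics/c5.png

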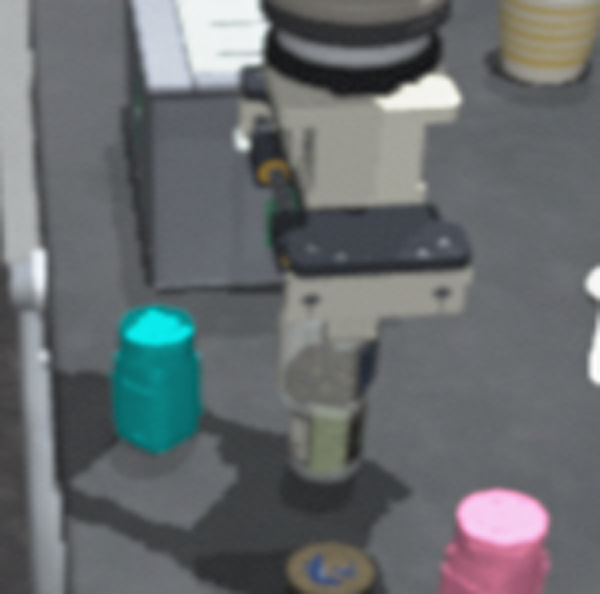

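>>> move_arm(commands=[0,0,-0.043,0,0,0,0,0,-0.043,0,0,0,0,0,-0.043,0,0,0,0,0,-0.043,0,0,0,-0.0017,0.03,0,0,0,0,-0.0017,0.06,0,0,0,0,-0.0017,0.07,0,0,0,0,-0.0017,0.07,0,0,0,0,-0.0017,0.07,0,0,0,0,-0.0017,0.07,0,0,0,0,-0.0017,0.07,0,0,0,0,-0.0017,0.07,0,0,0,0,-0.0017,0.06,0,0,0,0,-0.0017,0.033,0,0,0,0,0,0,0,0,0,0,0,0,0,0,0,0], squeeze=35)

```text
time_s: 10.6
tcp_pos: [0.4398, 0.1303, 0.3233]
tcp_rot: [-3.141, -0.003, -3.141]
wrist_force: [-0.4, -0.7, -1.0]
finger_gap: 0.045
grasp_force: 34.8
```

>>> move_arm(commands=[0,0,0.03,0,0,0,0,0,0.03,0,0,0,0,0,0.02,0,0,0,0,0,0.02,0,0,0,0,0,0.02,0,0,0,0,0,0,0,0,0])

```text
time_s: 11.2
tcp_pos: [0.4393, 0.129, 0.2511]
tcp_rot: [-3.141, -0.004, 3.14]
wrist_force: [-1.7, -0.7, 0.5]
finger_gap: 0.0449
grasp_force: 34.8
```

Flap is giving easily (bolt clear). Continue down in two parts.

>>> move_arm(commands=[0,0,0.02,0,0,0,0,0,0.02,0,0,0,0,0,0.02,0,0,0,0,0,0.02,0,0,0,0,0,0,0,0,0])

```text
time_s: 11.7
tcp_pos: [0.4393, 0.1296, 0.2036]
tcp_rot: [-3.141, -0.004, 3.14]
wrist_force: [-1.1, -0.3, -0.6]
finger_gap: 0.0445
grasp_force: 34.8
```

>>> move_arm(commands=[0,0,0.015,0,0,0,0,0,0.015,0,0,0,0,0,0.012,0,0,0,0,0,0,0,0,0,0,0,0,0,0,0])

```text
time_s: 12.2
tcp_pos: [0.4401, 0.1304, 0.1793]
tcp_rot: [3.142, -0.001, 3.141]
wrist_force: [-0.5, -0.1, -1.1]
finger_gap: 0.0448
grasp_force: 34.8
```

>>> move_arm(commands=[0,0,0.006,0,0,0,0,0,0,0,0,0])

```text
time_s: 12.4
tcp_pos: [0.4403, 0.1305, 0.1757]
tcp_rot: [3.142, -0.0, 3.142]
wrist_force: [-0.7, 0.2, -1.0]
finger_gap: 0.0445
grasp_force: 34.8
```

>>> move_arm(commands=[0,0,0,0,0,0,0,0,0,0,0,0,0,0,0,0,0,0,0,0,0,0,0,0,0,0,0,0,0,0], jaw=66)

```text
time_s: 12.9
tcp_pos: [0.4404, 0.1304, 0.1761]
tcp_rot: [3.142, 0.0, 3.142]
wrist_force: [-0.7, -0.6, 1.6]
finger_gap: 0.0659
grasp_force: 0.9
```

>>> move_arm(commands=[0,0,-0.03,0,0,0,0,0,-0.06,0,0,0,0,0,-0.06,0,0,0,0,0,-0.04,0,0,0,0,0,0,0,0,0])

```text
time_s: 13.4
tcp_pos: [0.4419, 0.1307, 0.2933]
tcp_rot: [3.141, 0.008, 3.142]
wrist_force: [0.1, -0.0, -0.9]
finger_gap: 0.0661
grasp_force: 0.0
```

```bash
python3 - <<'E'
from h import *
p,d=viewer.read_camera("side");q,d2=viewer.read_camera("top"); s=status.get_state(); print(s['time_s'],s['tcp_pos'],s['wrist_force'],s['finger_gap'],s['grasp_force'])
a=cv2.resize(p[90:290,250:380],None,fx=3,fy=2.5,interpolation=2);b=cv2.resize(q[195:295,180:320],None,fx=2.8,fy=5,interpolation=2)
cv2.imwrite("pics/c6.png",np.hstack([a,b])[...,::-1])
E
```

```text
13.5 [0.44028031 0.13042177 0.28968636] [-0.25252072  0.78783098 -0.07216203] 0.06589531853026281 0.0
```

View pics/c6.png

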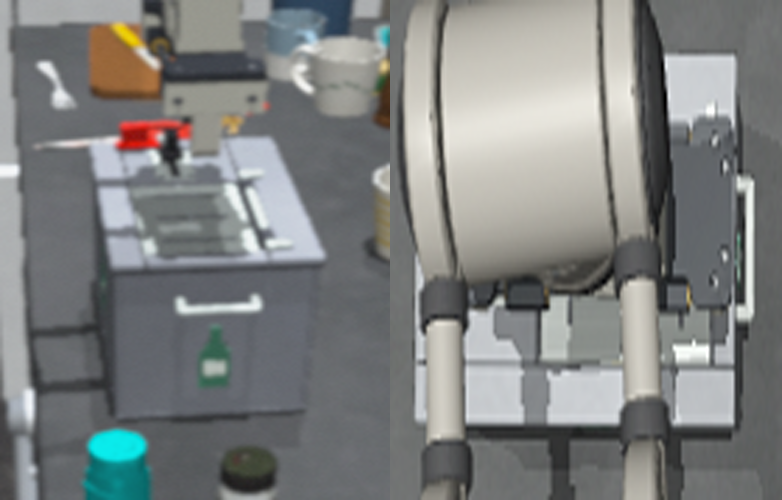

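The jar is gone, the flap looks shut (side crop (195,215)), and the thumb is still drawn. Now I push the bolt home.

>>> move_arm(commands=[0,0.064,0,0,0,0,0,0.064,0,0,0,0,0,0.064,0,0,0,0,0,0.064,0,0,0,0,0,0,0,0,0,0,0,0,0.04,0,0,0,0,0,0.03,0,0,0,0,0,0.022,0,0,0,0,0,0,0,0,0], jaw=0)

```text
time_s: 14.4
tcp_pos: [0.4389, 0.2828, 0.2316]
tcp_rot: [-3.139, -0.006, 3.141]
wrist_force: [-0.8, 0.1, -0.5]
finger_gap: 0.0013
grasp_force: 0.0
```

>>> move_arm(commands=[0,-0.0113,0,0,0,0,0,-0.0113,0,0,0,0,0,-0.0113,0,0,0,0,0,-0.0113,0,0,0,0,0,-0.0113,0,0,0,0,0,-0.0113,0,0,0,0,0,0,0,0,0,0])

```text
time_s: 15.1
tcp_pos: [0.4407, 0.2435, 0.2355]
tcp_rot: [3.139, 0.002, 3.141]
wrist_force: [-0.5, 3.9, 3.8]
finger_gap: 0.0002
grasp_force: 2.7
```

>>> move_arm(commands=[0,-0.004,0,0,0,0,0,-0.003,0,0,0,0,0,0,0,0,0,0])

```text
time_s: 15.4
tcp_pos: [0.4407, 0.2422, 0.236]
tcp_rot: [3.134, 0.003, 3.141]
wrist_force: [-0.9, 16.4, 3.6]
finger_gap: 0.0003
grasp_force: 7.0
```

>>> move_arm(commands=[0,0.02,0,0,0,0,0,0,-0.05,0,0,0,0,0,-0.07,0,0,0,0.04,0.06,-0.03,0,0,0,0.04,0.07,0,0,0,0,0.04,0.07,0,0,0,0,0.04,0.07,0,0,0,0,0.04,0.07,0,0,0,0,0,0,0,0,0,0,0,0,0,0,0,0,0,0,0,0,0,0])

```text
time_s: 16.5
tcp_pos: [0.3209, 0.4542, 0.3245]
tcp_rot: [-3.14, 0.0, 3.141]
wrist_force: [0.1, 0.1, 0.3]
finger_gap: 0.0006
grasp_force: 0.0
```

```bash
python3 - <<'E'
from h import *
p,d=viewer.read_camera("side");q,d2=viewer.read_camera("top"); s=status.get_state(); print(s['time_s'],s['tcp_pos'],s['wrist_force'])
a=cv2.resize(p[90:290,250:380],None,fx=3,fy=2.5,interpolation=2);b=cv2.resize(q[195:295,180:320],None,fx=2.8,fy=5,interpolation=2)
cv2.imwrite("pics/c7.png",np.hstack([a,b])[...,::-1])
print(blobs(q,(0,0,0),(180,255,45),(185,235,240,262))[0])
E
```

```text
16.6 [0.32126274 0.4540046  0.3247696 ] [0.29325312 0.24791774 1.41396855]
[(array([225.3, 248.7]), array([220, 245,   9,   7,  30], dtype=int32))]
```

View pics/c7.png

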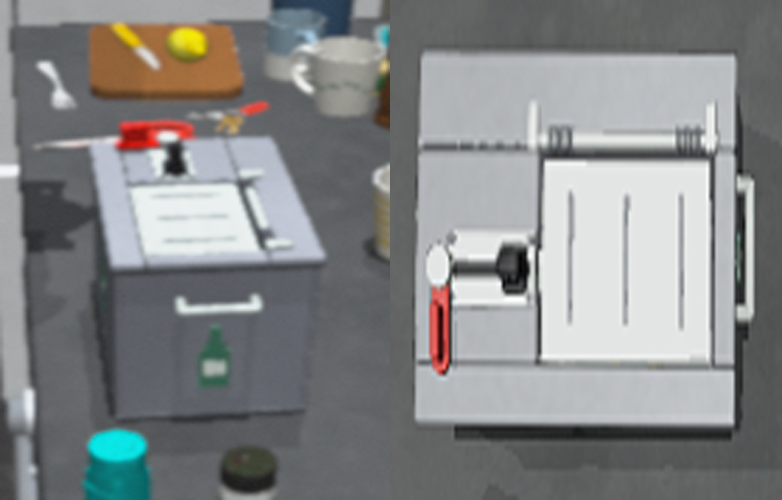

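The thumb is back at its starting pixel (225.3, 248.7), the flap is level and shut, and the catch is aside.

```bash
python3 -c "
from plant import robot
print(robot.hand_in())"
```

```text
the job is handed in; nothing more can be done
None
```

I put the yellow-capped jar into the box, the flap is shut, the bolt is home again and the red catch is left aside; I handed it in at about 16.6 s of the 61 s, and no verdict was shown.

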